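# Cap the sample tubes and hold their rack square in the scanner corner

## Robot

A 6-joint arm with a two-finger parallel gripper is mounted at the origin on the work surface. World frame = base frame: x ahead of the robot, y to its left, z up, the work surface at z = 0. Lengths are in mm, angles in degrees, forces in N, time in s.
With the tool pointing down it reaches from about 350 to 850 mm from the base axis. Payload 8.1 kg.
Tool frame: the origin (TCP) lies midway between the tips of the shut fingers; the grasp point (between the pads) lies 19 mm behind it; z points along the fingers, y is the line along which they close (so a half turn about z gives the same grasp; the last joint's range is limited). The gripper opens to 85 mm and grips with 20 to 120 N. Pads are 22 mm wide; open, the fingers measure 114 mm over their backs; the gripper's body (76 mm by 85 mm) begins 54 mm behind the grasp point. The pads swing forward as they close: fully open they stand 13 mm farther back than shut.
Start: joints at [-74.106, 7.471, 85.268, -0, 87.261, -4.893], TCP at [212.956, -560.941, 231.292] pointing down, gripper open.
Joint ranges: [-169.43, 169.43], [-51.17, 129.36], [1.28, 143.12], [-76.62, 256.62], [0, 156.53], [-152.29, 152.29]. Speed limits (degrees/s): [136.94, 136.94, 159.86, 180, 180, 180].

## Interface

Orientations are given as [roll, pitch, yaw] about the fixed x, y, z axes, in that order (R = Rz(yaw) Ry(pitch) Rx(roll)).
In Python, from bench import r gives the robot as it stands.
- The arm moves only by the tool drive_effector, called after "Call:" as a command line: name --argument value ..., lists and objects as JSON in quotes. Schema: {"type":"object","properties":{"increments":{"type":"array","items":{"type":"array","items":{"type":"array","items":{"type":"number"},"minItems":7,"maxItems":7},"minItems":1,"maxItems":8},"minItems":1,"maxItems":1},"squeeze":{"type":"number"},"only":{"type":"string"},"quiet":{"type":"boolean"},"lines":{"type":"string"}},"required":["increments"],"additionalProperties":false}. increments is a list that holds a single list of rows (three levels of brackets), with 1 to 8 rows, each of 7 numbers: a rotation vector rx, ry, rz in degrees, then dx, dy, dz in mm, then the finger opening in mm; each row is the pose to reach, as a shift and turn from the pose commanded when the call began, along the tool's axes at that moment; what a row does not reach only later rows make up. A row lasts 1/8 s, in which the tool goes at most 62.5 mm and 10.7 degrees, less where a joint would pass 70% of its speed; a pose out of reach is approached as far as the arm can. The fingers move at their own pace and stop on an object; squeeze is the grip in N (left out, the last holds). Time passes only in rows, so rows that do not move let the fingers close. The tool returns the time, the measured TCP pose, the force, the opening and the grip force at its end. only (a regular expression) keeps the lines of the reply that match it, lines (a string "A,B") keeps lines A to B, and quiet returns only ok. Input that does not fit is refused with a message, and nothing moves.
- r.sense(): the state, without advancing time (a new reading comes with each control period).
- r.snapshot(name): name is "scene" or "top"; returns a dict with "pixels" (480x640x3 uint8, blue, green, red), "fx", "fy", "cx", "cy" (pixels), "D" ([k1, k2, p1, p2, k3] as OpenCV has them; the pictures are not rectified), "pose" (4x4, takes a point from camera to world coordinates). Camera axes: x right, y up, looking along -z (the intrinsics and any distortion apply to the point x, -y, -z); pixel columns grow to the right and rows downward; lengths in mm; the calibration is good to about 2 mm. A picture is of the moment at which its call begins. There is no depth.
- r.hand_in(): hands the job in; it is judged then, once.
The state is a dict: "time": time; "joint_pos": joint angles; "qd": joint speeds; "joint_efforts": joint torques, N m; "tool_pos": TCP position; "tcp_rot": TCP orientation; "ft_force": force on the tool from outside, world axes, zero at the start; "wrist_torque": the same for the moment, N m; "finger_gap": finger opening in mm; "grip_force": force on a finger pad.
Only numpy, scipy, OpenCV 4.12 (cv2) and the standard library are available. Lean on these libraries where they do the work, as an engineer would, in place of code of your own. Each camera call takes 0.05 s, during which the arm holds its last target. There are 200 camera calls.

## Task

First press the two popped-up caps on the tube rack with the handle fully home. Then move that rack into the corner of the scanning station, standing flat on the table with one long side flush against the scanner's face and one end flush against the metal end stop, and finish while still holding it there, pressed firmly against both faces. Leave everything else on the table where it is.

Things in the scene. Friction and masses are not known exactly. Their poses are not given: they have to be found in the camera images.
- rack: the only rack with a handle: loose grey plastic block 120 x 64 x 30 mm (its x, y, z), 0.36 to 0.59 kg, standing on the table; origin at the centre of its underside, z up, x along its length. On it, at x = -42 and +42 mm, y = 0, stand two clear tubes, 15 mm diameter, tops 57 mm above the underside, each with a push cap. Either long side may go to the scanner
- rack_handle (a point): top centre of the rack's upright handle post, at the rack's x = 0, y = 0; the post is 24 mm (rack x) by 12 mm (rack y) and reaches from 30 to 76 mm above the underside; grip it across the 12 mm
- cap_near_top (a point): centre of the top of the white cap (19 mm diameter, 12 mm high) on the tube at rack x = -42 mm; 68 to 71 mm above the rack's underside at the start, 62 mm when home
- cap_far_top (a point): the same for the cap on the tube at rack x = +42 mm
- cap_near (a joint): how far that cap is pressed down its tube: 0 = popped up, 0.009 m = fully home on its stop (starts at 0 to 0.003); friction of about 5 N holds it wherever it is, no spring
- cap_far (a joint): the same for the cap at rack x = +42 mm
- station: the scanning station, fixed to the table; origin at the inside corner of its two faces at table level, z up. Scanner face = its plane y = 0, end stop face = its plane x = 0; the rack's space is x < 0, y < 0, on the bare table. With the rack home, the rack's origin is at x = -60, y = -32 mm in this frame. Outside the corner lies a 50 x 50 x 12 mm foot plate
- scanner: grey scanner box of the station, 165 mm long (station x from -165 to 0), 65 mm deep (y from 0 to 65), 50 mm high, with a dark window strip along its face; same origin and axes as the station
- endstop: aluminium end stop of the station, a bar 12 mm thick (station x from 0 to 12), 75 mm long (y from -75 to 0), 40 mm high; same origin and axes as the station. It and the scanner are rigid; the rack's block is slippery (friction about 0.25), yet the table and the other face take some 3 to 5 N of a sideways push on it, so press on each face with about 8 to 10 N
- cassette_a: white test cassette 70 x 20 x 6 mm lying loose, origin under its centre; leave alone
- cassette_b: another such cassette; leave alone
- cassette_c: another such cassette; leave alone
- dropper: small dropper bottle, 28 mm diameter, 60 mm high, standing loose, origin under its centre; leave alone
- marker: marker pen lying loose, 130 mm long (x), 14 mm thick, origin under its centre; leave alone
- pen: pen lying loose, 120 mm long (x), 14 mm thick, origin under its centre; leave alone
- tray: low grey tray of six closed tubes without a handle, 85 x 65 mm, 58 mm high, loose, origin under its centre; leave alone

How it is judged:
By the outcome, as a careful person would: the job done as asked, in the order asked, and still so for the second after the job is handed in, while the arm keeps its last pose, push and grip.
It also fails if it takes over 61 s, if anything falls off the work surface, if the arm or the gripper's body presses on something with over 40 N, if the wrist force passes 120 N, or if a joint passes its speed limit or range.

## Working session

There is one attempt and no reset: what is moved stays moved. The work goes in short steps, Python scripts to look and compute and a tool call to move; the robot and the scene stay as the last step left them, time stands still between calls to the robot, and variables do not carry over. Pictures are saved under pics/ and viewed, at most 10 in all, crops included, and the job is handed in when it is done.

```bash
ls; mkdir -p pics; python3 - <<'E'
from bench import r
import cv2
for n in("scene","top"):
    s=r.snapshot(n); cv2.imwrite(f"pics/{n}0.png",s["pixels"]); print(n,s["fx"],s["fy"],s["cx"],s["cy"],s["D"],s["pose"])
print(r.sense())
E
```

```text
bench.py
pics
scene 462.79592552869724 462.79592552869724 330.0449519776349 238.466276971366 [-0.05776316  0.          0.          0.          0.        ] [[-4.88844125e-02 -7.70497110e-01  6.35566297e-01  1.20684584e+03]
 [ 9.98803610e-01 -3.68888600e-02  3.21023437e-02  2.44558873e+01]
 [-1.28944692e-03  6.36375216e-01  7.71378585e-01  7.92119816e+02]
 [ 0.00000000e+00  0.00000000e+00  0.00000000e+00  1.00000000e+00]]
top 564.222769062599 564.222769062599 323.8052263097834 238.77916957386185 [-0.14308857  0.          0.          0.          0.        ] [[ 1.89267080e-02  9.90064134e-01 -1.39336968e-01  4.55343251e+02]
 [-9.99806468e-01  1.94898473e-02  2.67806688e-03  1.88050795e+01]
 [ 5.36711420e-03  1.39259315e-01  9.90241404e-01  1.26324014e+03]
 [ 0.00000000e+00  0.00000000e+00  0.00000000e+00  1.00000000e+00]]
{'time': 0.1, 'joint_pos': array([-7.41061916e+01,  7.51036026e+00,  8.53250223e+01,  1.29211741e-04,
        8.72613649e+01, -4.89480341e+00]), 'qd': array([-0.03877043, -0.03270393, -0.14764031,  0.02373194, -0.01579282,
       -0.04937293]), 'joint_efforts': array([ 1.42979279e-03, -5.70954537e+01, -5.01940084e+01, -2.57657875e-04,
        8.24269286e-03,  4.55265479e-05]), 'tool_pos': array([ 212.81798455, -560.44681752,  230.3347152 ]), 'tcp_rot': array([-1.79903616e+02, -8.38371138e-03,  2.07885985e+01]), 'ft_force': array([-0.71815813, -0.59281627, -0.54791764]), 'wrist_torque': array([0.03890445, 0.02381594, 0.02982304]), 'grip_force': 0.0, 'finger_gap': 85.50964410787928}
```
View pics/scene0.png

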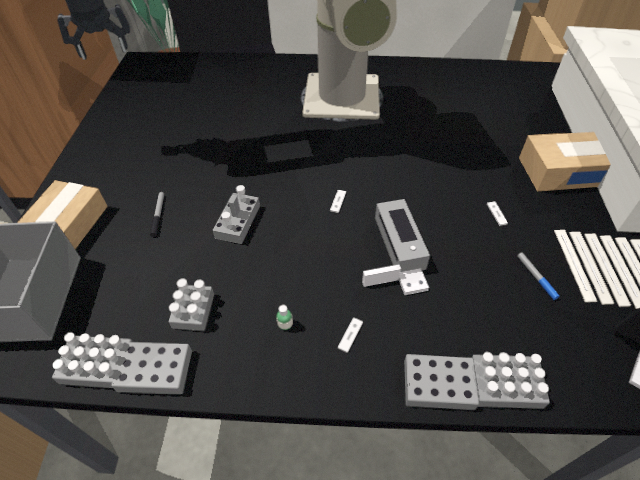

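View pics/top0.png

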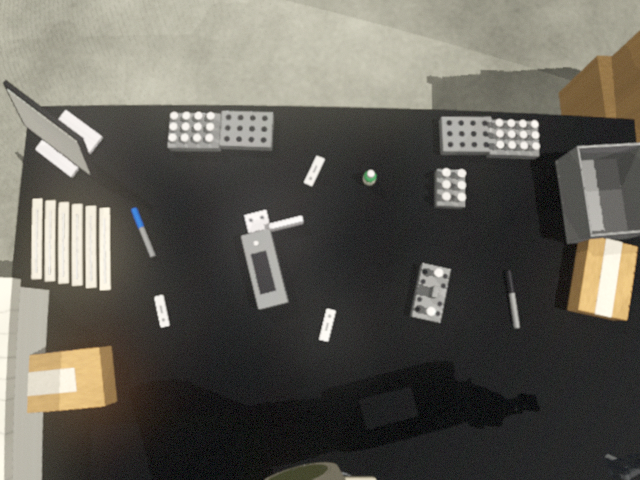

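The scene view shows the handled rack at about (237,217), with the scanner at (402,235), its end stop at (382,276) and the foot plate at (414,283). In the top view the rack is at (431,293), the scanner at (265,268), the end stop at (287,222) and the foot plate at (257,221).

```bash
cat > h.py <<'E'
import numpy as np, cv2
from bench import r
def cam(s):
    K=np.array([[s["fx"],0,s["cx"]],[0,s["fy"],s["cy"]],[0,0,1]]); return K,np.array(s["D"]),np.array(s["pose"])
def rays(s,px):
    K,D,P=cam(s); u=cv2.undistortPoints(np.float64(px).reshape(-1,1,2),K,D).reshape(-1,2)
    d=np.c_[u[:,0],-u[:,1],-np.ones(len(u))]@P[:3,:3].T
    return P[:3,3],d
def onz(s,px,z):
    c,d=rays(s,px); return c+d*((z-c[2])/d[:,2])[:,None]
def tri(s1,p1,s2,p2):
    c1,d1=rays(s1,[p1]); c2,d2=rays(s2,[p2]); A=np.c_[d1[0],-d2[0]]
    t=np.linalg.lstsq(A,c2-c1,rcond=None)[0]; a=c1+t[0]*d1[0]; b=c2+t[1]*d2[0]
    return (a+b)/2,np.linalg.norm(a-b)
E
python3 - <<'E'
import cv2,numpy as np
a=cv2.imread("pics/top0.png");b=cv2.imread("pics/scene0.png")
R=lambda im,x,y,w,h:cv2.resize(im[y:y+h,x:x+w],(400,300),interpolation=cv2.INTER_CUBIC)
c=np.vstack([np.hstack([R(a,380,255,100,75),R(a,205,200,160,120)]),np.hstack([R(b,190,175,100,75),R(b,340,190,160,120)])])
cv2.imwrite("pics/c1.png",c)
E
```

View pics/c1.png

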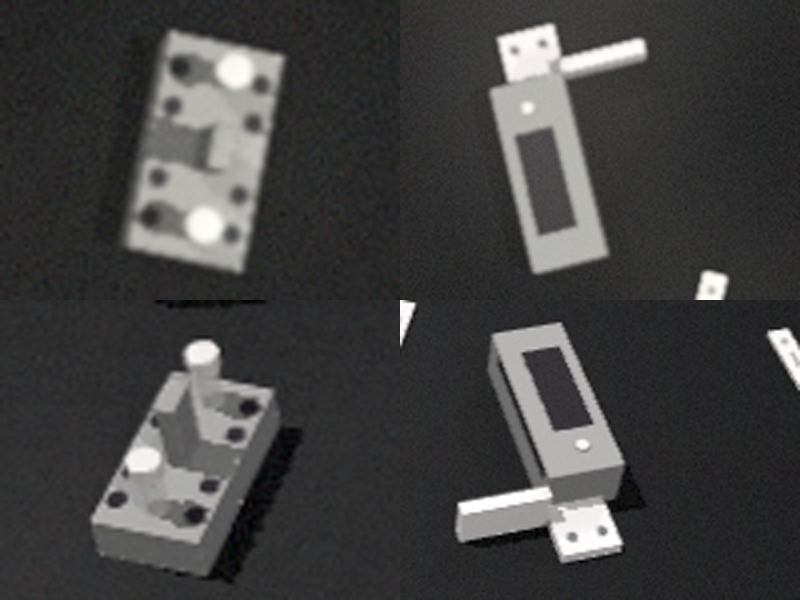

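The crops show the white cap tops at top-view pixels (439,272) and (431,311), and at scene pixels (241,188) and (226,215). The end stop and scanner outlines are clean, so I'll fit contours and triangulate.

```bash
cat > m.py <<'E'
from h import *
S={n:r.snapshot(n) for n in("scene","top")}
def blobs(n,x,y,w,h,lo,hi,amin=15):
    g=cv2.cvtColor(cv2.resize(S[n]["pixels"][y:y+h,x:x+w],None,fx=8,fy=8,interpolation=cv2.INTER_CUBIC),cv2.COLOR_BGR2GRAY)
    m=cv2.inRange(g,lo,hi); c,_=cv2.findContours(m,cv2.RETR_EXTERNAL,cv2.CHAIN_APPROX_NONE)
    return [((k.reshape(-1,2)+.5)/8-.5+[x,y]).astype(np.float32) for k in c if cv2.contourArea(k)>amin*64]
if __name__=="__main__":
    for n,b in(("top",(380,255,100,75)),("scene",(190,175,100,75))):
        print(n,"white")
        for k in blobs(n,*b,215,255): print(cv2.fitEllipse(k),cv2.contourArea(k))
        print("block")
        for k in blobs(n,*b,75,255,100):
            print(cv2.minAreaRect(k),cv2.approxPolyDP(k,2,True).reshape(-1,2).round(1).tolist())
    for n,b in(("top",(235,195,75,120)),("scene",(355,190,85,110))):
        print(n,"station")
        for lo in (75,205):
            for k in blobs(n,*b,lo,255,30): print(lo,cv2.approxPolyDP(k,1.5,True).reshape(-1,2).round(1).tolist())
E
python3 m.py
```

```text
top white
((430.8855895996094, 310.72967529296875), (8.457840919494629, 8.845728874206543), 171.73007202148438) 58.609375
((438.485595703125, 272.1056213378906), (8.328068733215332, 8.520718574523926), 113.75552368164062) 55.4609375
block
((430.634765625, 292.3125305175781), (31.926149368286133, 57.01344299316406), 11.481989860534668) [[422.70001220703125, 261.79998779296875], [410.1000061035156, 315.1000061035156], [439.20001220703125, 323.1000061035156], [450.8999938964844, 268.79998779296875]]
scene white
((225.25674438476562, 214.43161010742188), (5.841927528381348, 8.332653045654297), 79.97795104980469) 37.9609375
((239.93115234375, 187.7324981689453), (4.956357002258301, 7.493449687957764), 75.3463134765625) 28.8671875
block
((237.2382049560547, 216.06980895996094), (32.52701187133789, 60.76149368286133), 28.27203369140625) [[242.60000610351562, 184.39999389648438], [235.39999389648438, 186.60000610351562], [236.3000030517578, 192.10000610351562], [231.39999389648438, 193.1999969482422], [212.1999969482422, 228.3000030517578], [214.6999969482422, 238.39999389648438], [241.19999
[... 1517 characters left out ...]
79998779296875, 294.79998779296875], [428.1000061035156, 290.1000061035156], [429.1000061035156, 286.70001220703125], [421.6000061035156, 269.70001220703125], [425.70001220703125, 267.8999938964844], [429.3999938964844, 253.89999389648438], [406.70001220703125, 203.3000030517578]]
205 [[421.70001220703125, 271.79998779296875], [402.8999938964844, 272.6000061035156], [405.79998779296875, 277.79998779296875], [400.3999938964844, 280.1000061035156], [405.1000061035156, 291.6000061035156], [427.8999938964844, 286.79998779296875]]
205 [[400.1000061035156, 267.20001220703125], [395.79998779296875, 264.70001220703125], [363.1000061035156, 271.6000061035156], [365.8999938964844, 275.29998779296875]]
```

```bash
python3 - <<'E'
from m import *
np.set_printoptions(precision=1,suppress=True)
T,C=S["top"],S["scene"]
a=tri(T,(430.89,310.73),C,(239.93,187.73)); b=tri(T,(438.49,272.11),C,(225.26,214.43)); print("caps",a,b)
d=b[0]-a[0]; print(np.linalg.norm(d),np.degrees(np.arctan2(d[1],d[0])),(a[0]+b[0])/2)
P=onz(T,[[422.7,261.8],[410.1,315.1],[439.2,323.1],[450.9,268.8]],30); print("block top@30 T",P)
# scanner top & endstop in top view
for n,s,px in(("T",T,[[288.3,301.7],[271.7,232.6],[302.8,224.1],[301.4,214.3],[303.9,219.4],[258.1,309.2],[240.1,236.5],[270.8,221.3]]),):
    for z in(0,40,50): print(n,z,onz(s,px,z)[:,:2].tolist())
print(onz(C,[[374.7,217.9],[361.4,282.1],[364.9,286.6]],0)[:,:2]); print("40",onz(C,[[362.8,270.2],[392.6,263.8]],40)[:,:2]); print("50",onz(C,[[375.9,203.6],[402.6,198.3],[429.4,253.9]],50)[:,:2])
for n,y0,y1 in(("top",235,300),("scene",205,258)):
  g=cv2.cvtColor(S[n]["pixels"],cv2.COLOR_BGR2GRAY)
  for y in range(y0,y1,15):
    x=(281-(y-268)*-.24) if n=="top" else 384+(y-225)*.38
    x=int(x);print(n,y,x-8,g[y,x-8:x+9].tolist())
g=cv2.cvtColor(T["pixels"],cv2.COLOR_BGR2GRAY)
for x in(280,290,298): print(x,g[212:236,x].tolist())
g=cv2.cvtColor(C["pixels"],cv2.COLOR_BGR2GRAY)
for x in(370,380,390): print(x,g[260:292,x].tolist())
E
```

```text
caps (array([ 474. , -214. ,   69.1]), np.float64(0.09743487395883316)) (array([ 556.3, -230.7,   69.8]), np.float64(0.3652655907134404))
83.9802527450314 -11.488864376561933 [ 515.1 -222.4   69.5]
block top@30 T [[ 581.9 -203.7   30. ]
 [ 464.5 -175.9   30. ]
 [ 447.9 -240.1   30. ]
 [ 567.4 -266.7   30. ]]
T 0 [[489.8357143557726, 91.88591743696091], [644.9079937390494, 133.71263338275259], [665.7915577120843, 63.68790633482058], [688.3305683468532, 67.42704959443395], [676.6642541498247, 61.45284373589617], [471.66939196791265, 158.87056624582885], [634.5762573017549, 205.26548549587184], [670.8349177357337, 136.6022254700979]]
T 40 [[488.74352412133527, 89.57184157053955], [638.9055010293018, 130.07413107687006], [659.1277951978436, 62.26670935213218], [680.9531169634536, 65.88745411733869], [669.6562119974446, 60.102419127584525], [471.152431156446, 154.4354479328654], [628.9009149454043, 199.36129039019394], [664.0114592184002, 132.8722253721177]]
T 50 [[488.47047656272593, 88.99332260393422], [637.404877851865, 129.16450550039943], [657.4618545692834, 61.91141010646007], [679.
[... 1221 characters left out ...]
146, 115, 79, 63, 56, 61, 62, 63]
290 [61, 59, 57, 61, 58, 132, 211, 244, 252, 253, 252, 234, 197, 164, 138, 100, 62, 59, 58, 60, 52, 56, 58, 53]
298 [54, 50, 59, 134, 216, 246, 252, 254, 251, 233, 197, 164, 139, 95, 63, 56, 52, 57, 57, 57, 54, 56, 51, 53]
370 [44, 41, 44, 42, 38, 43, 47, 42, 41, 105, 254, 255, 254, 252, 249, 151, 156, 155, 157, 157, 155, 157, 154, 154, 152, 106, 16, 17, 8, 40, 41, 41]
380 [39, 36, 39, 41, 41, 36, 35, 96, 241, 254, 254, 251, 250, 148, 157, 156, 155, 152, 154, 155, 153, 156, 155, 153, 3, 4, 16, 21, 31, 41, 40, 42]
390 [39, 37, 42, 39, 35, 96, 234, 254, 254, 250, 247, 150, 156, 153, 156, 153, 153, 155, 153, 152, 153, 149, 18, 19, 20, 4, 40, 40, 36, 36, 39, 38]
```

```bash
cat > st.py <<'E'
from m import *
np.set_printoptions(precision=2,suppress=True)
T,C=S["top"],S["scene"]
G={n:cv2.GaussianBlur(cv2.cvtColor(S[n]["pixels"],cv2.COLOR_BGR2GRAY),(0,0),.5).astype(float) for n in S}
def cross(v,l,last=False):
    i=np.where((v[:-1]-l)*(v[1:]-l)<0)[0]; i=i[-1 if last else 0]; return i+(l-v[i])/(v[i+1]-v[i])
def rep(name,s,px,z):
    p=onz(s,px,z)[:,:2]; v=cv2.fitLine(p.astype(np.float32),cv2.DIST_HUBER,0,.01,.01).ravel()
    n=np.array([-v[1],v[0]]); print(name,"dir",np.degrees(np.arctan2(v[1],v[0]))%180,"pt",v[2:],"res",np.std((p-v[2:])@n)); return v
if __name__=="__main__":
    px=[]
    for y in range(238,298,2):
        x0=int(281+(y-268)*.24)-8; px.append((x0+cross(G["top"][y,x0:x0+14],120),y))
    f1=rep("scanner T",T,px,50)
    px=[]
    for y in range(208,256,2):
        x0=int(384+(y-225)*.38)-2; px.append((x0+cross(G["scene"][y,x0:x0+9],115,True),y))
    f2=rep("scanner C",C,px,50)
    e=[]
    for x in range(278,300,2): e.append((x,218+cross(G["top"][218:238,x],205)))
    e1=rep("stop T",T,e,40)
    e=[]
    for x in range(278,300,2): e.append((x,218+cross(G["top"][218:238,x],100)))
    rep("stop T bottom",T,e,0)
    e=[]
    for x in range(365,391,2): e.append((x,260+cross(G["scene"][260:280,x],150)))
    e2=rep("stop C",C,e,40)
    for f,e in((f1,e1),(f2,e2)):
        A=np.c_[f[:2],-e[:2]]; t=np.linalg.solve(A,e[2:]-f[2:]); print("corner",f[2:]+t[0]*f[:2])
E
python3 st.py
```

```text
scanner T dir 15.531021 pt [574.05 113.99] res 0.15140993592504007Traceback (most recent call last):
  File "st.py", line 17, in <module>
    x0=int(384+(y-225)*.38)-2; px.append((x0+cross(G["scene"][y,x0:x0+9],115,True),y))
                                             ~~~~~^^^^^^^^^^^^^^^^^^^^^^^^^^^^^^^^
  File "st.py", line 6, in cross
    i=np.where((v[:-1]-l)*(v[1:]-l)<0)[0]; i=i[-1 if last else 0]; return i+(l-v[i])/(v[i+1]-v[i])
                                             ~^^^^^^^^^^^^^^^^^^^
IndexError: index -1 is out of bounds for axis 0 with size 0
```

```bash
sed -i 's/\*.38)-2; px/*.38)-5; px/; s/range(208,256,2)/range(214,256,2)/; s/x0:x0+9\]/x0:x0+10]/' st.py; python3 st.py
```

```text
scanner T dir 15.534501 pt [574.05 113.98] res 0.14989375094308277
scanner C dir 15.6494255 pt [556.06 108.98] res 0.17736764381493875
stop T dir 84.10592 pt [664.75  95.03] res 3.115356332696013
stop T bottom dir 65.03669 pt [666.99  96.9 ] res 5.644314336750838
stop C dir 105.2905 pt [658.82  91.68] res 0.12841111730133115
corner [669.45 140.5 ]
corner [647.12 134.49]
```

```bash
sed -i 's/218:238,x\],205)/214:234,x],205,True)/; s/218:238,x\],100)/214:234,x],100,True)/; s/218+cross/214+cross/g; s/range(278,300,2)/range(280,299,2)/' st.py; python3 st.py | tail -5; python3 - <<'E'
from h import *
s=r.sense();print(s["tool_pos"],s["tcp_rot"])
E
```

```text
stop T dir 105.19207 pt [658.74  92.61] res 0.04844164591930826
stop T bottom dir 104.946754 pt [658.06  94.82] res 0.10296628227355813
stop C dir 105.31397 pt [658.83  91.68] res 0.126851345393885
corner [647.41 134.32]
corner [647.11 134.47]
[ 212.95783359 -560.94293403  231.3249366 ] [1.79997537e+02 6.19621861e-04 2.07881044e+01]
```

Call:
drive_effector --increments '[[[0,0,10,62,-39,10,0],[0,0,20,124,-78,30,0],[0,0,30,185,-117,50,0],[0,0,32.6,244,-154,70,0],[0,0,32.6,300,-190,100,0],[0,0,32.6,350,-221,120,0],[0,0,32.6,367.2,-231.7,130,0],[0,0,32.6,367.2,-231.7,130,0]]]' --squeeze 20

```text
time: 1.6
tool_pos: [474.5, -210.7, 99.6]
tcp_rot: [-179.9, 0.1, -11.6]
ft_force: [-0.7, -0.9, 0.3]
finger_gap: -0.3
grip_force: 0.0
```

```bash
python3 - <<'E'
from h import *
cv2.imwrite("pics/s1.png",r.snapshot("scene")["pixels"][100:300,120:320].repeat(3,0).repeat(3,1)); s=r.sense(); print(s["tool_pos"],s["tcp_rot"],s["ft_force"])
E
```

```text
[ 474.79152534 -210.66025128   99.54506423] [-1.79907235e+02  1.11212578e-01 -1.16336896e+01] [-0.08567161  1.14702293 -0.7020251 ]
```

View pics/s1.png

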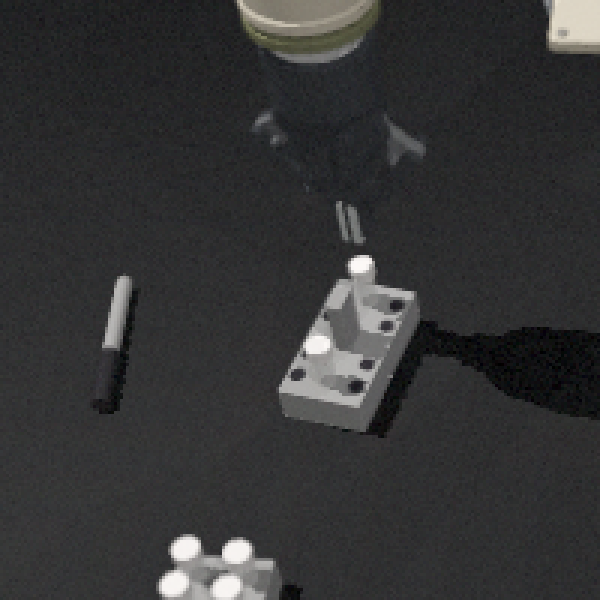

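The closed fingers stand right above the near cap (the cap is at crop (362,265), the tips at (350,225)). The arm stopped about 3 mm off in y, so I'll correct that on the way down.

Call:
drive_effector --increments '[[[0,0,0,0,3.3,12,0],[0,0,0,0,3.3,24,0],[0,0,0,0,3.3,24,0]]]'

```text
time: 2.02
tool_pos: [471.8, -218.0, 75.9]
tcp_rot: [-180.0, 0.1, -11.9]
ft_force: [0.7, -0.0, 0.0]
finger_gap: 0.0
grip_force: 0.0
```

```bash
python3 - <<'E'
from h import *
s=r.sense(); print(s["tool_pos"],s["tcp_rot"],s["ft_force"])
E
```

```text
[ 471.78677237 -217.98015821   75.94513734] [-1.79963708e+02  1.31371058e-01 -1.19393817e+01] [ 0.65428467 -0.02262995  0.0259238 ]
```

Call:
drive_effector --increments '[[[0,0,0,0.5,-3.6,2,0],[0,0,0,0.5,-3.6,7,0],[0,0,0,0.5,-3.6,11,0],[0,0,0,0.5,-3.6,14,0],[0,0,0,0.5,-3.6,14,0]]]'

```text
time: 2.65
tool_pos: [474.8, -213.9, 63.3]
tcp_rot: [180.0, -0.0, -11.8]
ft_force: [0.6, -0.4, 0.8]
finger_gap: -0.1
grip_force: 0.5
```

Call:
drive_effector --increments '[[[0,0,0,0,0,1,0],[0,0,0,0,0,2,0],[0,0,0,0,0,2,0]]]'

```text
time: 3.02
tool_pos: [474.8, -214.0, 62.0]
tcp_rot: [180.0, -0.0, -11.8]
ft_force: [-3.1, 0.2, 7.7]
finger_gap: 0.2
grip_force: 4.0
```

Call:
drive_effector --increments '[[[0,0,0,0,0,1,0],[0,0,0,0,0,1,0],[0,0,0,0,0,1,0]]]'

```text
time: 3.4
tool_pos: [474.9, -214.0, 61.9]
tcp_rot: [180.0, -0.0, -11.8]
ft_force: [-6.4, 2.9, 15.6]
finger_gap: 0.1
grip_force: 8.4
```

Cap stalled at z 61.9 under about 16 N, so it is home. Next is the far cap.

Call:
drive_effector --increments '[[[0,0,0,0,0,-20,0],[0,0,0,0,0,-33,0],[0,0,0,42,0,-33,0],[0,0,0,84,0,-30,0],[0,0,0,84,0,-18,0],[0,0,0,84,0,-10,0],[0,0,0,84,0,-6,0],[0,0,0,84,0,-3,0]]]'

```text
time: 4.4
tool_pos: [555.8, -230.5, 63.5]
tcp_rot: [-180.0, 0.1, -11.8]
ft_force: [-3.2, 2.6, 4.1]
finger_gap: -0.1
grip_force: 2.7
```

Call:
drive_effector --increments '[[[0,0,0,0,0,2,0],[0,0,0,0,0,3,0],[0,0,0,0,0,3,0]]]'

```text
time: 4.78
tool_pos: [556.2, -230.7, 62.0]
tcp_rot: [-180.0, 0.0, -11.8]
ft_force: [-6.0, 4.4, 12.1]
finger_gap: 0.1
grip_force: 6.3
```

Call:
drive_effector --increments '[[[0,0,0,0,0,0.6,0],[0,0,0,0,0,0.6,0],[0,0,0,0,0,0.6,0]]]'

```text
time: 5.15
tool_pos: [556.3, -230.8, 62.0]
tcp_rot: [-180.0, -0.0, -11.8]
ft_force: [-7.1, 5.5, 17.3]
finger_gap: 0.4
grip_force: 8.3
```

Call:
drive_effector --increments '[[[0,0,0,0,0,-20,0],[0,0,0,0,0,-40,0],[0,0,0,-42,0,-50,85],[0,0,0,-42,0,-50,85],[0,0,0,-42,0,-50,85],[0,0,0,-42,0,-50,85],[0,0,0,-42,0,-50,85]]]'

```text
time: 6.02
tool_pos: [516.2, -222.5, 109.7]
tcp_rot: [-180.0, -0.0, -11.8]
ft_force: [0.0, 0.1, 0.5]
finger_gap: 84.9
grip_force: 0.0
```

```bash
python3 - <<'E'
from m import *
T,C=S["top"],S["scene"]
print(r.sense()["tool_pos"])
cv2.imwrite("pics/c2.png",np.hstack([cv2.resize(T["pixels"][240:345,370:510],(400,300),interpolation=cv2.INTER_CUBIC),cv2.resize(C["pixels"][175:250,190:290],(400,300),interpolation=cv2.INTER_CUBIC)]))
for k in blobs("scene",190,175,100,75,215,255): print(cv2.fitEllipse(k),cv2.contourArea(k))
E
```

```text
[ 515.95079517 -222.44456949  109.49873981]
((225.98973083496094, 216.6746063232422), (5.889643669128418, 8.323453903198242), 75.3028564453125) 38.2265625
((240.44198608398438, 189.98760986328125), (4.523378372192383, 7.770628452301025), 79.47918701171875) 27.25
```

View pics/c2.png

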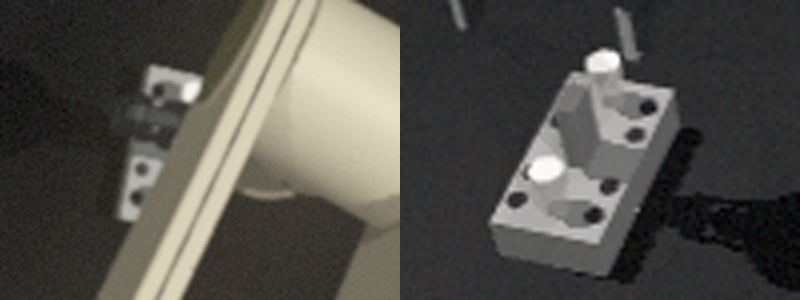

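Both caps are visibly lower in the scene view (tops at (226,216.7) and (240.4,190)). The top view of the rack is partly hidden by the arm. I'll check the rack pose from the cap tops at z = 62 before gripping.

```bash
python3 - <<'E'
from m import *
p=onz(S["scene"],[[225.99,216.67],[240.44,189.99]],62);d=p[0]-p[1];print(p,np.hypot(d[0],d[1]),np.degrees(np.arctan2(d[1],d[0])),p.mean(0))
# post top in scene: grey slightly different; report handle point projected
K,D,P=cam(S["scene"])
def proj(w):
    q=np.linalg.inv(P)@np.r_[w,1]; return cv2.projectPoints(np.array([[q[0],-q[1],-q[2]]]),np.zeros(3),np.zeros(3),K,D)[0].ravel()
for z in (30,76): print(z,(proj([515.5,-222.5,z])-[190,175])*4)
E
```

```text
[[ 555.63079015 -230.83801317   62.        ]
 [ 473.89841353 -213.88676781   62.        ]] 83.47170842588099 -11.71699448729952 [ 514.76460184 -222.36239049   62.        ]
30 [182.2702377  152.56493459]
76 [168.91642569  94.97350211]
```

Call:
drive_effector --increments '[[[0,0,0,-0.7,0,30,85],[0,0,0,-0.7,0,55,85],[0,0,0,-0.7,0,66,85],[0,0,0,-0.7,0,70.5,85],[0,0,0,-0.7,0,70.5,85]]]'

```text
time: 6.85
tool_pos: [515.4, -222.5, 39.7]
tcp_rot: [180.0, -0.0, -11.8]
ft_force: [0.4, 0.1, 1.8]
finger_gap: 84.7
grip_force: 0.0
```

Call:
drive_effector --increments '[[[0,0,0,0,0,0,5],[0,0,0,0,0,0,5],[0,0,0,0,0,0,5],[0,0,0,0,0,0,5],[0,0,0,0,0,0,5],[0,0,0,0,0,0,5],[0,0,0,0,0,0,5],[0,0,0,0,0,0,5]]]' --squeeze 70

```text
time: 7.85
tool_pos: [515.1, -222.3, 39.4]
tcp_rot: [-180.0, -0.0, -11.8]
ft_force: [-0.9, 2.5, 4.9]
finger_gap: 11.3
grip_force: 68.8
```

Call:
drive_effector --increments '[[[0,0,0,0,0,-8,5],[0,0,0,0,0,-20,5],[0,0,0,0,0,-20,5],[0,0,0,0,0,-20,5]]]'

```text
time: 8.35
tool_pos: [514.9, -222.3, 59.2]
tcp_rot: [180.0, 0.0, -11.8]
ft_force: [-0.9, 0.2, -5.8]
finger_gap: 11.1
grip_force: 68.5
```

```bash
python3 - <<'E'
from h import *
s=r.sense();print(s["tool_pos"],s["tcp_rot"],s["ft_force"],s["wrist_torque"])
E
```

```text
[ 514.91059673 -222.26334184   59.15055293] [ 1.79998701e+02  1.88652973e-03 -1.18169062e+01] [-0.88248871  0.2147083  -5.80966159] [-0.01065857  0.0380704  -0.02691466]
```

Call:
drive_effector --increments '[[[0,0,-4,1,-20,0,5],[0,0,-11,3,-60,0,5],[0,0,-19,5,-105,0,5],[0,0,-26,7,-150,0,5],[0,0,-27.3,9,-195,0,5],[0,0,-27.3,11,-240,0,5],[0,0,-27.3,13,-275,0,5],[0,0,-27.3,13,-290,0,5]]]'

```text
time: 9.35
tool_pos: [586.8, 61.9, 58.7]
tcp_rot: [-180.0, 0.0, 15.7]
ft_force: [0.5, -1.3, -5.5]
finger_gap: 11.4
grip_force: 69.1
```

Call:
drive_effector --increments '[[[0,0,0,0,0,0,5],[0,0,0,0,0,0,5],[0,0,0,0,0,0,5],[0,0,0,0,0,0,5]]]'

```text
time: 9.85
tool_pos: [587.0, 58.1, 59.2]
tcp_rot: [180.0, 0.0, 15.4]
ft_force: [-0.1, -0.6, -4.6]
finger_gap: 11.5
grip_force: 69.1
```

```bash
python3 - <<'E'
from m import *
s=r.sense();print(s["tool_pos"],s["tcp_rot"],s["ft_force"],s["wrist_torque"])
T,C=S["top"],S["scene"]
cv2.imwrite("pics/c3.png",np.hstack([cv2.resize(T["pixels"][190:310,220:380],(400,300),interpolation=cv2.INTER_CUBIC),cv2.resize(C["pixels"][190:310,300:460],(400,300),interpolation=cv2.INTER_CUBIC)]))
E
```

```text
[587.09103823  58.32228828  59.23332607] [ 1.79996273e+02 -7.87971063e-04  1.54416738e+01] [-0.26731823  0.24997534 -5.26994152] [ 0.01090957  0.00388708 -0.01138482]
```

View pics/c3.png

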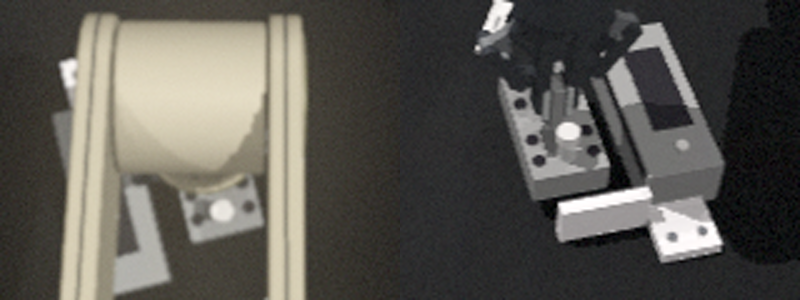

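The rack is held upright just outside the corner (scene crop: rack at (555,140), end stop at (605,205)), with clear gaps to both faces. I'll close in and lower it.

Call:
drive_effector --increments '[[[0,0,0,6,-10,0,5],[0,0,0,12,-19,0,5],[0,0,0,12,-19,8,5],[0,0,0,12,-19,16,5],[0,0,0,12,-19,19,5],[0,0,0,12,-19,19,5],[0,0,0,12,-19,19,5]]]'

```text
time: 10.82
tool_pos: [593.6, 80.2, 40.1]
tcp_rot: [180.0, -0.0, 15.5]
ft_force: [-0.5, -0.2, -4.3]
finger_gap: 11.2
grip_force: 69.1
```

```bash
python3 - <<'E'
from h import *
s=r.sense();print(s["tool_pos"],s["tcp_rot"],s["ft_force"],s["wrist_torque"])
E
```

```text
[593.60464816  80.22835437  40.09396356] [ 1.79995670e+02 -1.38177896e-03  1.54731324e+01] [-0.52919418 -0.17688843 -4.34230501] [ 0.00149194 -0.06691576  0.05698203]
```

Call:
drive_effector --increments '[[[0,0,0,0,0,0.8,5],[0,0,0,0,0,1.1,5],[0,0,0,0,0,1.1,5]]]'

```text
time: 11.2
tool_pos: [593.7, 80.4, 39.5]
tcp_rot: [180.0, -0.0, 15.5]
ft_force: [-1.9, -0.6, 0.3]
finger_gap: 11.1
grip_force: 69.6
```

Call:
drive_effector --increments '[[[0,0,0,2,0,0,5],[0,0,0,4,0,0,5],[0,0,0,5,0,0,5],[0,0,0,5,0,0,5]]]'

```text
time: 11.7
tool_pos: [598.8, 81.8, 39.4]
tcp_rot: [180.0, -0.0, 15.5]
ft_force: [-1.5, 0.1, 1.2]
finger_gap: 11.2
grip_force: 70.1
```

```bash
cat > f.py <<'E'
from h import *
s=r.sense(); a=np.radians(15.5); R=np.array([[np.cos(a),-np.sin(a),0],[np.sin(a),np.cos(a),0],[0,0,1]])
np.set_printoptions(precision=2,suppress=True)
print("F st",R.T@s["ft_force"],"M st",R.T@s["wrist_torque"],"pos st",R.T@(s["tool_pos"]-[647.3,134.4,0]),s["tcp_rot"],s["time"])
E
```

Call:
drive_effector --increments '[[[0,0,0,0.8,0,0,5],[0,0,0,1.5,0,0,5],[0,0,0,1.5,0,0,5]]]'

```text
time: 12.08
tool_pos: [599.9, 82.1, 39.4]
tcp_rot: [180.0, -0.0, 15.5]
ft_force: [-5.5, -1.0, 4.8]
finger_gap: 11.0
grip_force: 70.9
```

```bash
python3 f.py
```

```text
F st [-5.54  0.55  4.8 ] M st [-0.1   0.76 -0.02] pos st [-59.61 -37.71  39.43] [179.99  -0.    15.49] 12.075
```

Call:
drive_effector --increments '[[[0,0,0,0,-2,0,5],[0,0,0,0,-4,0,5],[0,0,0,0,-5,0,5],[0,0,0,0,-5.5,0,5],[0,0,0,0,-5.5,0,5]]]'

```text
time: 12.7
tool_pos: [598.8, 86.2, 39.5]
tcp_rot: [179.9, -0.0, 15.5]
ft_force: [-2.3, -6.6, 4.1]
finger_gap: 11.0
grip_force: 70.7
```

```bash
python3 f.py
```

```text
F st [-3.96 -5.77  4.05] M st [-0.97  0.81 -0.03] pos st [-59.61 -33.5   39.45] [179.9   -0.01  15.46] 12.7
```

Call:
drive_effector --increments '[[[0,0,0,0.3,-0.5,0,5],[0,0,0,0.4,-0.8,0,5],[0,0,0,0.4,-0.8,0,5]]]'

```text
time: 13.08
tool_pos: [598.7, 86.5, 39.5]
tcp_rot: [179.9, 0.0, 15.4]
ft_force: [-4.8, -10.2, 6.4]
finger_gap: 11.4
grip_force: 70.9
```

```bash
python3 f.py
```

```text
F st [-7.33 -8.54  6.44] M st [-1.23  1.02 -0.12] pos st [-59.62 -33.14  39.49] [179.86   0.04  15.45] 13.075
```

Call:
drive_effector --increments '[[[0,0,0,0,0,0,5],[0,0,0,0.4,-0.4,0,5],[0,0,0,0.7,-0.7,0,5],[0,0,0,0.7,-0.7,0,5],[0,0,0,0.7,-0.7,0,5]]]' --squeeze 100

```text
time: 13.7
tool_pos: [598.6, 86.7, 39.5]
tcp_rot: [179.8, 0.1, 15.4]
ft_force: [-9.0, -13.0, 9.5]
finger_gap: 10.6
grip_force: 98.0
```

```bash
python3 f.py; python3 - <<'E'
from m import *
T,C=S["top"],S["scene"]
cv2.imwrite("pics/c4.png",np.hstack([cv2.resize(T["pixels"][200:290,250:370],(400,300),interpolation=cv2.INTER_CUBIC),cv2.resize(C["pixels"][210:300,330:450],(400,300),interpolation=cv2.INTER_CUBIC)]))
E
```

```text
F st [-12.13 -10.11   9.55] M st [-1.57  1.68 -0.12] pos st [-59.63 -32.96  39.54] [179.83   0.12  15.44] 13.7
```

View pics/c4.png

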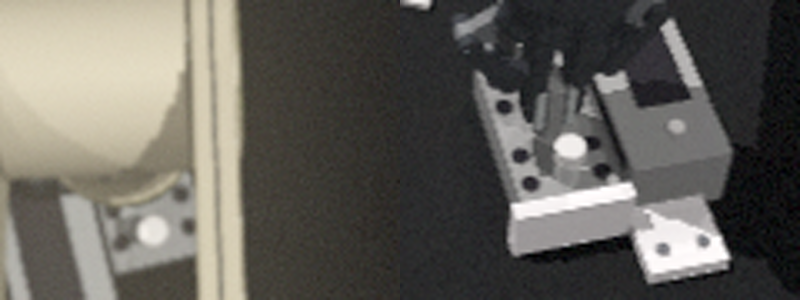

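The scene view shows the rack in the corner behind the end stop with its long side along the scanner, and the faces look closed. I'll probe yaw to check that it is flush.

Call:
drive_effector --increments '[[[0,0,0.6,0,0,0,5],[0,0,0.6,0,0,0,5],[0,0,0.6,0,0,0,5]]]'

```text
time: 14.18
tool_pos: [598.3, 87.1, 39.5]
tcp_rot: [179.9, 0.2, 14.9]
ft_force: [-11.7, -10.7, 12.2]
finger_gap: 10.6
grip_force: 98.2
```

```bash
python3 f.py
```

```text
F st [-14.14  -7.16  12.24] M st [-1.17  1.92 -0.1 ] pos st [-59.9 -32.5  39.5] [179.87   0.16  14.85] 14.175
```

Call:
drive_effector --increments '[[[0,0,-1.2,0,0,0,5],[0,0,-1.2,0,0,0,5],[0,0,-1.2,0,0,0,5]]]'

```text
time: 14.55
tool_pos: [598.6, 87.0, 39.5]
tcp_rot: [179.9, 0.1, 16.0]
ft_force: [-10.5, -10.6, 10.0]
finger_gap: 10.6
grip_force: 98.1
```

```bash
python3 f.py
```

```text
F st [-12.94  -7.44  10.02] M st [-1.32  1.66 -0.56] pos st [-59.63 -32.68  39.5 ] [179.87   0.12  16.  ] 14.55
```

Call:
drive_effector --increments '[[[0,0,0.7,0,-0.8,-0.4,5],[0,0,0.7,0,-0.8,-0.4,5],[0,0,0.7,0,-0.8,-0.4,5]]]'

```text
time: 14.92
tool_pos: [598.3, 87.8, 39.6]
tcp_rot: [179.9, 0.1, 15.3]
ft_force: [-7.5, -11.7, 7.3]
finger_gap: 10.8
grip_force: 97.5
```

```bash
python3 f.py
```

```text
F st [-10.39  -9.23   7.3 ] M st [-1.36  1.48 -0.19] pos st [-59.7  -31.84  39.6 ] [179.86   0.13  15.34] 14.925
```

Call:
drive_effector --increments '[[[0,0,1,0,0,0,5],[0,0,1,0,0,0,5],[0,0,1,0,0,0,5]]]'

```text
time: 15.3
tool_pos: [597.9, 88.1, 39.5]
tcp_rot: [179.9, 0.2, 14.4]
ft_force: [-10.5, -9.4, 9.1]
finger_gap: 10.9
grip_force: 97.8
```

```bash
python3 f.py
```

```text
F st [-12.62  -6.22   9.14] M st [-1.05  1.64  0.28] pos st [-59.94 -31.38  39.54] [179.88   0.16  14.39] 15.3
```

Call:
drive_effector --increments '[[[0,0,-0.5,0,0,0,5],[0,0,-0.5,0,0,0,5],[0,0,-0.5,0,0,0,5]]]'

```text
time: 15.68
tool_pos: [598.0, 88.1, 39.5]
tcp_rot: [179.9, 0.2, 14.9]
ft_force: [-9.3, -10.2, 7.8]
finger_gap: 10.6
grip_force: 97.8
```

```bash
python3 f.py
```

```text
F st [-11.69  -7.35   7.75] M st [-1.06  1.58 -0.  ] pos st [-59.9  -31.44  39.53] [179.89   0.16  14.85] 15.675
```

y is still creeping forward, so I'll keep pushing on y until it stops.

Call:
drive_effector --increments '[[[0,0,-0.4,-0.3,-0.6,-0.3,5],[0,0,-0.4,-0.3,-0.6,-0.3,5],[0,0,-0.4,-0.3,-0.6,-0.3,5]]]'

```text
time: 16.05
tool_pos: [598.0, 88.8, 39.5]
tcp_rot: [179.9, 0.1, 15.3]
ft_force: [-5.3, -7.7, 2.9]
finger_gap: 10.6
grip_force: 97.7
```

```bash
python3 f.py
```

```text
F st [-7.2  -6.03  2.87] M st [-1.08  0.98  0.07] pos st [-59.69 -30.75  39.54] [179.89   0.09  15.26] 16.05
```

Call:
drive_effector --increments '[[[0,0,0,0,-0.6,0,5],[0,0,0,0,-0.6,0,5],[0,0,0,0,-0.6,0,5]]]'

```text
time: 16.42
tool_pos: [598.0, 88.9, 39.6]
tcp_rot: [179.8, 0.1, 15.3]
ft_force: [-4.7, -11.2, 3.3]
finger_gap: 10.9
grip_force: 97.6
```

```bash
python3 f.py
```

```text
F st [-7.49 -9.5   3.27] M st [-1.49  1.03  0.07] pos st [-59.66 -30.69  39.6 ] [179.84   0.09  15.26] 16.425
```

Call:
drive_effector --increments '[[[0,0,0,0,-0.6,0,5],[0,0,0,0,-0.6,0,5],[0,0,0,0,-0.6,0,5]]]'

```text
time: 16.8
tool_pos: [598.0, 89.0, 39.6]
tcp_rot: [179.8, 0.1, 15.3]
ft_force: [-4.1, -12.5, 3.3]
finger_gap: 11.0
grip_force: 97.6
```

```bash
python3 f.py
```

```text
F st [ -7.3  -10.98   3.28] M st [-1.93  1.07  0.14] pos st [-59.64 -30.58  39.64] [179.8    0.08  15.26] 16.8
```

Call:
drive_effector --increments '[[[0.2,0.1,0,0.4,-0.3,0,5],[0.2,0.1,0,0.4,-0.3,0,5],[0.2,0.1,0,0.4,-0.3,0,5]]]'

```text
time: 17.18
tool_pos: [598.0, 89.0, 39.5]
tcp_rot: [180.0, 0.0, 15.3]
ft_force: [-5.5, -14.0, 3.9]
finger_gap: 11.2
grip_force: 97.9
```

```bash
python3 f.py
```

```text
F st [ -9.06 -12.04   3.91] M st [-2.12  1.29  0.21] pos st [-59.62 -30.53  39.53] [179.99   0.03  15.26] 17.175
```

Call:
drive_effector --increments '[[[0,0,0.4,0,0,0,5],[0,0,0.4,0,0,0,5],[0,0,0.4,0,0,0,5]]]'

```text
time: 17.55
tool_pos: [598.0, 89.0, 39.6]
tcp_rot: [180.0, 0.0, 14.9]
ft_force: [-6.2, -14.7, 3.9]
finger_gap: 11.1
grip_force: 98.0
```

```bash
python3 f.py
```

```text
F st [ -9.95 -12.54   3.87] M st [-2.11  1.32  0.54] pos st [-59.61 -30.55  39.56] [179.97   0.03  14.89] 17.55
```

Call:
drive_effector --increments '[[[0,0,-0.8,0,0,0,5],[0,0,-0.8,0,0,0,5],[0,0,-0.8,0,0,0,5]]]'

```text
time: 17.92
tool_pos: [598.0, 89.1, 39.6]
tcp_rot: [180.0, 0.0, 15.6]
ft_force: [-4.8, -13.9, 3.6]
finger_gap: 10.6
grip_force: 97.9
```

```bash
python3 f.py
```

```text
F st [ -8.34 -12.07   3.59] M st [-2.05  1.34 -0.19] pos st [-59.58 -30.5   39.56] [179.99   0.02  15.63] 17.925
```

Call:
drive_effector --increments '[[[0,0,0.2,0.6,-0.2,0,5],[0,0,0.2,0.6,-0.2,0,5],[0,0,0.2,0.6,-0.2,0,5],[0,0,0.2,0.6,-0.2,0,5],[0,0,0.2,0.6,-0.2,0,5],[0,0,0.2,0.6,-0.2,0,5],[0,0,0.2,0.6,-0.2,0,5],[0,0,0.2,0.6,-0.2,0,5]]]'

```text
time: 18.92
tool_pos: [598.0, 89.1, 39.5]
tcp_rot: [180.0, 0.1, 15.4]
ft_force: [-8.6, -15.5, 8.0]
finger_gap: 10.9
grip_force: 98.4
```

```bash
python3 f.py; python3 - <<'E'
from m import *
T,C=S["top"],S["scene"]
cv2.imwrite("pics/c5.png",np.hstack([cv2.resize(T["pixels"],(400,300),interpolation=cv2.INTER_AREA),cv2.resize(C["pixels"][210:300,330:450],(400,300),interpolation=cv2.INTER_CUBIC)]))
E
```

```text
F st [-12.4  -12.68   8.01] M st [-2.19  1.76  0.01] pos st [-59.62 -30.5   39.54] [179.98   0.1   15.44] 18.925
```

View pics/c5.png

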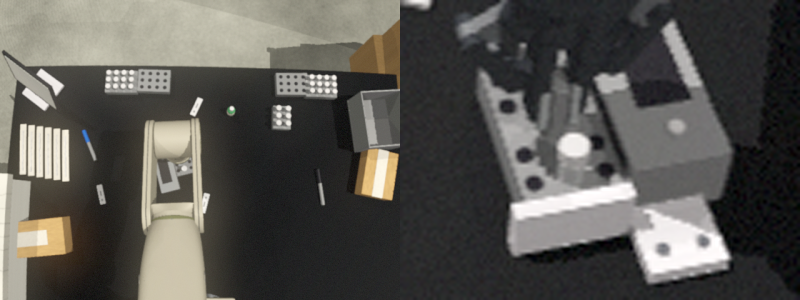

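The rack sits tight in the corner, with its end against the end stop and its long side against the scanner. Position, yaw and moment are steady, and everything else is where it was. I'll hand it in.

```bash
python3 -c "
from bench import r
print(r.hand_in())"
```

```text
the job is handed in; nothing more can be done
None
```

I pressed both caps fully home, then moved the rack into the station corner and handed the job in while holding it there, pushing with about 12 N toward each face (friction takes a few N of that), at 19 s of the 61 s allowed.

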